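# Clear the sawing platform: sweep the offcuts into the scrap bin

## Robot

A 6-joint arm with a two-finger parallel gripper is mounted at the origin on the work surface. World frame = base frame: x ahead of the robot, y to its left, z up, the work surface at z = 0. Lengths are in mm, angles in rad, forces in N, time in s.
With the tool pointing down it reaches from about 300 to 775 mm from the base axis. Payload 14.6 kg.
Tool frame: the origin (TCP) lies at the very end of the fingers, on their centre line; the grasp point (between the pads) lies 19 mm behind it; z points along the fingers, y is the line along which they close (so a half turn about z gives the same grasp; the last joint's range is limited). The gripper opens to 94 mm and grips with 3 to 60 N. Pads are 16 mm wide; open, the fingers measure 119 mm over their backs; the gripper's body (75 mm by 177 mm) begins 78 mm behind the grasp point.
Start: joints at [1.151, 0.3, 1.521, -0, 1.321, -0.067], TCP at [190.037, 516.116, 205.446] pointing down, gripper open.
Joint ranges: [-3.03, 3.03], [-0.79, 2.21], [0.23, 2.52], [-1.04, 4.18], [0, 3.07], [-2.55, 2.55]. Speed limits (rad/s): [2.22, 2.22, 2.57, 3.14, 3.14, 3.14].

## Interface

Orientations are given as [roll, pitch, yaw] about the fixed x, y, z axes, in that order (R = Rz(yaw) Ry(pitch) Rx(roll)).
In Python, from cell import manip gives the robot as it stands.
- The arm moves only by the tool servo_tool, never from a script. Its argument "rows" is a list of rows, each a list of 7 numbers: the turn, a rotation vector about the world's x, y, z in degrees, then the shift along the world's x, y, z in mm, then the closure, from 0 (fully open) to 1 (shut). In form: [[rx, ry, rz, dx, dy, dz, fingers], ...]. A call has 1 to 20 rows; each row shifts and turns the commanded pose from where the row before left it; what a row does not reach is not made up. A row lasts 1/8 s, in which the tool goes at most 62.5 mm and 10.7 degrees, less where a joint would pass 70% of its speed; a pose out of reach is approached as far as the arm can. A call with a gripper value outside its range is refused whole. The fingers move at their own pace and stop on an object; "grip_force" is the grip in N (left out, the last holds). Time passes only in rows, so rows that do not move let the fingers close. It gives the time, the measured TCP pose, the force, the opening and the grip force at its end, in the units of the state.
- manip.read_state(): the state, without advancing time (a new reading comes with each control period).
- manip.camera(name): name is "scene" or "side" or "wrist"; returns the picture (420x560x3 uint8, red, green, blue); there is no depth.
- manip.camera_info(name): a dict with "fx", "fy", "cx", "cy" (pixels), "D" ([k1, k2, p1, p2, k3] as OpenCV has them; the pictures are not rectified), "position" and "rotation" of the camera in the world; the wrist camera has in their place "T_tool_cam" (4x4, takes a point from camera to tool coordinates, whose origin is the TCP and whose axes are the flange's). Camera axes: x right, y down, z forward; pixel columns grow to the right and rows downward; lengths in mm; the calibration is good to about 2 mm. A picture is of the moment at which its call begins: read the wrist's pose just before it. camera_info takes no time and is no camera call.
- manip.sign_off(): hands the job in; it is judged then, once.
The state is a dict: "clock": time; "joints": joint angles; "qd": joint speeds; "effort": joint torques, N m; "eef_pos": TCP position; "eef_rot": TCP orientation; "wrist_force": force on the tool from outside, world axes, zero at the start; "moment": the same for the moment, N m; "finger_gap": finger opening in mm; "finger_force": force on a finger pad.
Only numpy, scipy, OpenCV 4.12 (cv2) and the standard library are available. Lean on these libraries where they do the work, as an engineer would, in place of code of your own. Each camera call takes 0.05 s, during which the arm holds its last target. There are 200 camera calls.

## Task

Draw the yellow sweeping board up out of its slotted holder, use it to sweep all five wooden offcuts off the sawing platform into the red scrap bin without touching them with the gripper or flinging them up, then stand the board back down in the holder's slot and let go. Leave the steel square, the glue bottle and the drawer pulls in the blue bin where they are.

Things in the scene. Friction and masses are not known exactly. Their poses are not given: they have to be found in the camera images.
- board: yellow plastic sweeping board, a plain flat plate 150 wide (its x), 8 thick (y), 110 tall (z), 0.1 kg, black strips along its lower (sweeping) edge and near its top. Loose; at first upright in the holder's slot, lower edge 6 above the bench, its upper 56 free above the flared mouth. Works either way round. Origin: middle of its lower edge. Sizes in mm
- holder: wooden slotted holder fixed to the bench at the left or right of the work: dark base 200 x 70 x 6, pale slot 166 long (its x), 13 wide (its y). Slot floor 6 above the bench, walls up to 44, then a 45 degree flared mouth, about 40 wide at its top, up to 59. Origin: under the middle of the slot, at bench level. Sizes in mm
- platform: plywood sawing platform fixed to the bench, 240 x 240 (x, y), top face 60 above the bench. A dark fence, 15 thick and 25 above the top face, runs along its far (+x) edge; the other edges are open. The two bins stand against its +y and -y edges. Origin: centre of its underside, at bench level. Sizes in mm
- scrap_bin: red open-topped scrap bin, empty, fixed, 200 (x) x 130 (y) x 48 high, walls and floor 5 thick, rim 12 below the platform's top face. It stands 2 from the platform's +y or -y edge (either may be drawn), its centre 20 nearer the platform's -x edge than the platform's centre, turned like the platform. Origin: centre of its underside. Sizes in mm
- parts_bin: blue bin of the same shape and size, fixed against the other end (y edge) of the platform; holds two finished drawer pulls. Not for scrap. Origin: centre of its underside. Sizes in mm
- offcut1: wooden offcut lying loose on the platform: dark brown rectangular block 32 x 24 x 22 (x, y, z), about 18 g. Origin: centre of its underside as built. Sizes in mm
- offcut2: wooden offcut lying loose on the platform: pale block 28 x 28 x 24 high, about 18 g. Origin: centre of its underside as built. Sizes in mm
- offcut3: wooden offcut lying loose on the platform: mid-brown round slug 32 in diameter, 22 high, standing on a flat end, about 18 g. Origin: centre of its underside as built. Sizes in mm
- offcut4: wooden offcut lying loose on the platform: pale L-shaped block within 32 x 24 x 22 (a bar 32 x 12 along x on its -y half, and a 14 x 12 foot at -x on its +y half), about 18 g. Origin: centre of its underside as built. Sizes in mm
- offcut5: wooden offcut lying loose on the platform: mid-brown rectangular block 30 x 22 x 20, about 18 g. Origin: centre of its underside as built. Sizes in mm
- square: small steel set-up square, 22 x 70 x 14 stock (x, y, z) with a thin blade that goes on 50 farther to its +y (6 wide, 4 thick), 0.3 kg, lying on the platform beside the fence; to be left alone. Origin: centre of the stock's underside. Sizes in mm
- glue: white glue bottle with orange cap, 56 in diameter, 150 tall, standing on the bench on the other side of the work from the holder; to be left alone. Origin: centre of its underside. Sizes in mm
- pull1: dark turned wooden drawer pull, 32 in diameter, 32 tall, standing in the blue bin; to be left alone. Origin: centre of its underside. Sizes in mm
- pull2: dark turned wooden drawer pull, 32 in diameter, 32 tall, standing in the blue bin; to be left alone. Origin: centre of its underside. Sizes in mm

How it is judged (in metres and radians):
On the way, in this order (a step that is already met when the one before it is completed fails the run):
1. the board is drawn up clear of the holder (z of board in the frame of holder above 0.06 m), for 0.1 s.
2. all five offcuts lie in the red bin (x of offcut1 in the frame of scrap_bin between -0.096 and 0.096 m and y of offcut1 in the frame of scrap_bin between -0.061 and 0.061 m and z of each of offcut1, offcut2, offcut3, offcut4, offcut5 in the frame of scrap_bin below 0.055 m and x of offcut2 in the frame of scrap_bin between -0.096 and 0.096 m and y of offcut2 in the frame of scrap_bin between -0.061 and 0.061 m and x of offcut3 in the frame of scrap_bin between -0.096 and 0.096 m and y of offcut3 in the frame of scrap_bin between -0.061 and 0.061 m and x of offcut4 in the frame of scrap_bin between -0.096 and 0.096 m and y of offcut4 in the frame of scrap_bin between -0.061 and 0.061 m and x of offcut5 in the frame of scrap_bin between -0.096 and 0.096 m and y of offcut5 in the frame of scrap_bin between -0.061 and 0.061 m), for 0.2 s.
At the end, for the whole second after the job is handed in: All five offcuts lie at rest inside the red bin (origins within its inner walls, under 55 mm above the bench); the board stands at rest in the slot: lower edge within 6 mm of the slot floor, centred along it within 15 mm, leaning under 0.25 rad (all of step 2 and x of board in the frame of holder between -0.015 and 0.015 m and y of board in the frame of holder between -0.01 and 0.01 m and z of board in the frame of holder below 0.012 m and angle between board's own z axis and vertical below 0.25 rad and linear speed of each of offcut1, offcut2, offcut3, offcut4, offcut5, board below 0.02 m/s); the robot touches nothing.
It fails at once if the robot itself touches an offcut (contact force between any of the fingers, the arm and offcut1 above 0.3 N or contact force between any of the fingers, the arm and offcut2 above 0.3 N or contact force between any of the fingers, the arm and offcut3 above 0.3 N or contact force between any of the fingers, the arm and offcut4 above 0.3 N or contact force between any of the fingers, the arm and offcut5 above 0.3 N).
It fails at once if an offcut is lifted or flung more than 60 mm above the platform (height (world z) of any of offcut1, offcut2, offcut3, offcut4, offcut5 above 0.12 m).
It fails at once if the square, the glue bottle or a drawer pull is shifted by more than 20 mm (distance of any of square, glue, pull1, pull2 from where it was at the start of the episode above 0.02 m).
It fails at once if the glue bottle is tipped (angle between glue's own z axis and vertical above 0.3 rad).
It also fails if it takes over 61 s, if anything falls off the work surface, if the arm or the gripper's body presses on something with over 40 N, if the wrist force passes 120 N, or if a joint passes its speed limit or range.

## Working session

There is one attempt and no reset: what is moved stays moved. The work goes in short steps, Python scripts to look and compute and a tool call to move; the robot and the scene stay as the last step left them, time stands still between calls to the robot, and variables do not carry over. Pictures are saved under pics/ and viewed, at most 10 in all, crops included, and the job is handed in when it is done.

Besides the shell and the picture viewer there is one more tool, called after "Emit:" as name(argument=value, ...) on one line, values as JSON. servo_tool: Moves the arm, as the interface text tells. Its arguments: {"type":"object","properties":{"rows":{"type":"array","items":{"type":"array","items":{"type":"number"}}},"grip_force":{"type":"number"}},"required":["rows"]}

```bash
mkdir -p pics; ls; python3 - <<'E'
from cell import manip
import cv2
s=manip.read_state(); print(s)
for n in("scene","side","wrist"):
    im=manip.camera(n); cv2.imwrite(f"pics/{n}0.png",im[:,:,::-1]); print(n,manip.camera_info(n))
E
```

```text
pics
{'clock': 0.0, 'joints': array([ 1.15140049e+00,  3.00492553e-01,  1.52159850e+00, -1.68622848e-05,
        1.32071592e+00, -6.66113991e-02]), 'qd': array([-2.72281910e-06, -1.08092029e-05,  1.89486054e-03, -5.08345979e-04,
       -5.06563865e-04,  7.10294831e-04]), 'effort': array([-1.22821719e-03, -5.31813240e+01, -3.52726400e+01,  7.07238447e-02,
        2.45099002e-02, -9.60528519e-05]), 'eef_pos': array([189.93204009, 515.87102393, 204.86720388]), 'eef_rot': array([-3.14037995e+00, -6.45307702e-05,  2.78881236e+00]), 'wrist_force': array([-0.20437021,  0.00932927,  0.71259937]), 'moment': array([ 0.02137802, -0.02097093, -0.01902591]), 'finger_force': 0.0, 'finger_gap': 93.8730818139924}
scene {'fx': 500.54184479337675, 'fy': 500.54184479337675, 'cx': 273.64790490360855, 'cy': 211.44364850805292, 'D': array([-0.14457928,  0.        ,  0.        ,  0.        ,  0.        ]), 'position': array([1101.26233616, -348.05119445,  996.84785217]), 'rotation': array([-2.53898962,  0.01277018,  0.94376202])}
side {'fx': 448.0091633191393, 'fy': 448.0091633191393, 'cx': 272.75721654077546, 'cy': 210.0375542475971, 'D': array([-0.07491203,  0.        ,  0.        ,  0.        ,  0.        ]), 'position': array([316.39469327, 624.42684881, 861.05307005]), 'rotation': array([-2.43834659,  0.01102813, -2.7734324 ])}
wrist {'fx': 298.8550386558709, 'fy': 298.8550386558709, 'cx': 276.09671476872796, 'cy': 207.52994769827313, 'D': array([-0.01694287,  0.        ,  0.        ,  0.        ,  0.        ]), 'T_tool_cam': array([[-1.19607988e-03, -9.66234286e-01, -2.57662326e-01,
         7.40579561e+01],
       [ 9.99999176e-01, -1.03582833e-03, -7.57681768e-04,
        -6.09701734e-01],
       [ 4.65204165e-04, -2.57663020e-01,  9.66234729e-01,
        -1.79768300e+02],
       [ 0.00000000e+00,  0.00000000e+00,  0.00000000e+00,
         1.00000000e+00]])}
```

View pics/scene0.png

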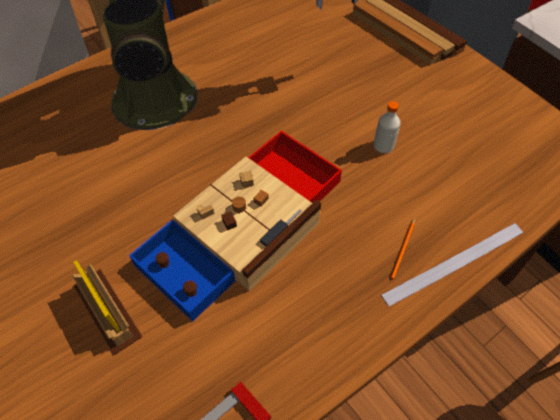

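View pics/side0.png

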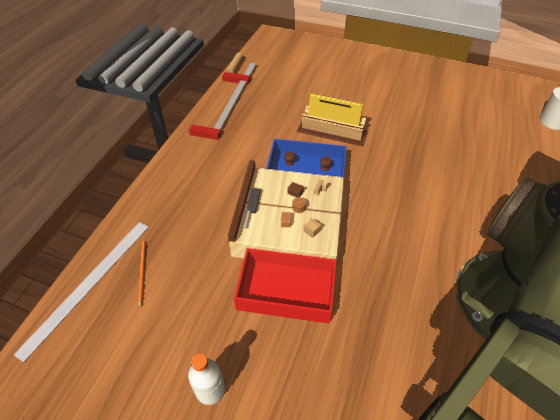

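Scene and side views: the red bin is on the +y side of the platform (scene ~(295,165)). The blue bin is on the -y side (~(185,265)), and the holder with the yellow board lies beyond it (scene ~(100,305), side ~(335,115)). The five offcuts are mid-platform, and the square is by the fence.

```bash
cat > h.py <<'E'
import numpy as np, cv2
from scipy.spatial.transform import Rotation as R
from cell import manip
def cam(n, st=None):
    i=manip.camera_info(n); K=np.array([[i['fx'],0,i['cx']],[0,i['fy'],i['cy']],[0,0,1.]])
    if n=='wrist':
        T=np.eye(4);T[:3,:3]=R.from_euler('xyz',st['eef_rot']).as_matrix();T[:3,3]=st['eef_pos'];T=T@i['T_tool_cam']
        return K,i['D'],T[:3,:3],T[:3,3]
    return K,i['D'],R.from_euler('xyz',i['rotation']).as_matrix(),i['position']
def rays(c,uv):
    K,D,Rm,p=c; u=cv2.undistortPoints(np.array(uv,float).reshape(-1,1,2),K,D)[:,0]
    d=np.c_[u,np.ones(len(u))]@Rm.T; return p,d/np.linalg.norm(d,axis=1)[:,None]
def onz(c,uv,z):
    p,d=rays(c,uv); return p+d*((z-p[2])/d[:,2])[:,None]
def tri(c1,a,c2,b):
    p,d=rays(c1,a);q,e=rays(c2,b);o=[]
    for x,y in zip(d,e):
        t=np.linalg.lstsq(np.c_[x,-y],q-p,rcond=None)[0]; P=p+x*t[0];Q=q+y*t[1]; o.append(np.r_[(P+Q)/2,np.linalg.norm(P-Q)])
    return np.array(o)
def proj(c,X):
    K,D,Rm,p=c; return cv2.projectPoints(np.array(X,float).reshape(-1,1,3),cv2.Rodrigues(Rm.T)[0],-Rm.T@p,K,D)[0][:,0]
def mask(im,lo,hi):
    return cv2.inRange(cv2.cvtColor(im,cv2.COLOR_RGB2HSV),np.array(lo),np.array(hi))
def big(m):
    m=cv2.morphologyEx(m,cv2.MORPH_CLOSE,np.ones((5,5)))
    return max(cv2.findContours(m,cv2.RETR_EXTERNAL,cv2.CHAIN_APPROX_NONE)[0],key=cv2.contourArea)
COL=dict(red=((0,200,70),(6,255,255)),blue=((108,180,50),(125,255,255)),yel=((24,190,90),(34,255,255)))
E
python3 - <<'E'
from h import *
np.set_printoptions(precision=1,suppress=True)
for n in("scene","side"):
    im=cv2.imread(f"pics/{n}0.png")[:,:,::-1].copy(); c=cam(n)
    for k,(lo,hi) in COL.items():
        m=mask(im,lo,hi)
        if n=='scene': m[350:]=0
        ct=big(m); h=cv2.convexHull(ct); a=cv2.approxPolyDP(h,2.5,True)[:,0]
        print(n,k,cv2.contourArea(ct),a.tolist()); print(onz(c,a,116 if k=='yel' else 48)[:,:2].tolist())
    cv2.imwrite(f"pics/{n}0big.png",cv2.resize(im[90:290,210:380] if n=='side' else im[120:350,60:350],None,fx=3 if n=='side' else 2.6,fy=3 if n=='side' else 2.6,interpolation=cv2.INTER_CUBIC)[:,:,::-1])
E
```

```text
scene red 3299.0 [[249, 156], [282, 131], [340, 169], [340, 179], [321, 199], [313, 202]]
[[392.7626024625541, 74.28715361873583], [373.01737789425806, 191.4511643535302], [559.8559559017531, 229.85657209343867], [583.6407133040236, 209.6416147621053], [602.7141036606993, 135.12451352796603], [598.350162299397, 114.66022495309437]]
scene blue 5217.5 [[172, 221], [230, 269], [233, 281], [193, 319], [136, 266], [130, 256]]
[[448.6644238718328, -177.9067882378821], [631.1344808328032, -137.78754474804666], [658.8276598992998, -148.35925996110618], [682.7679085524956, -261.7720391440395], [504.321179343411, -300.3125867041414], [473.94331170606074, -299.73177506428607]]
scene yel 41.0 [[89, 283], [107, 314]]
[[525.3018022371629, -400.3618339838863], [607.417443951261, -399.2587600877935]]
side red 5828.5 [[247, 249], [335, 260], [329, 322], [236, 309], [234, 297]]
[[585.6010223291082, 110.3119609415611], [394.85529724477436, 69.8235537661684], [365.03340139061277, 215.35618462057204], [548.159380269089, 254.1514488281669], [563.1482255773062, 230.5931005508508]]
side blue 33.0 [[333, 158], [340, 160], [340, 167], [335, 167]]
[[488.7453259208354, -239.49368730751291], [469.37506010706306, -238.5967078775684], [462.33764865397296, -213.13364839964936], [474.4780213938683, -208.5664352920743]]Traceback (most recent call last):
  File "<stdin>", line 8, in <module>
  File "h.py", line 26, in big
    return max(cv2.findContours(m,cv2.RETR_EXTERNAL,cv2.CHAIN_APPROX_NONE)[0],key=cv2.contourArea)
ValueError: max() iterable argument is empty
```

View pics/scene0big.png

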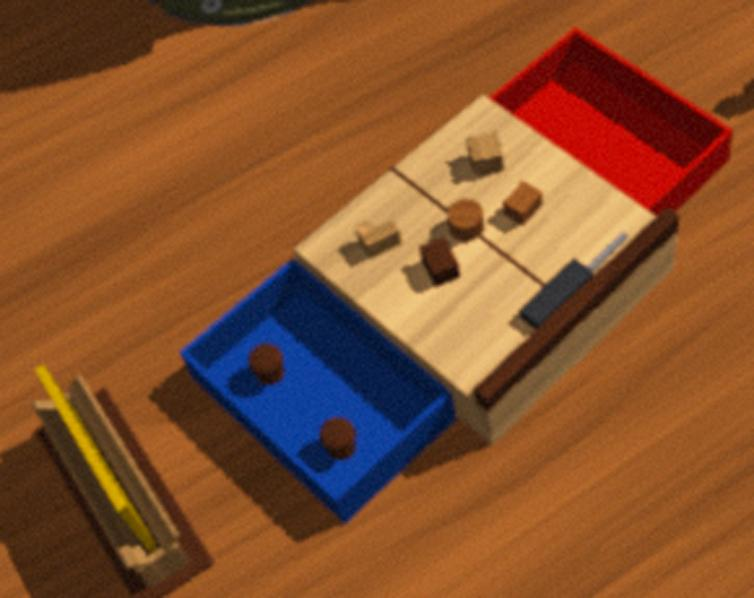

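The scene crop confirms the layout: board top edge from ~(75,263) to (118,328) in the full image, and the offcuts spread across the middle of the platform. Next I fix the yellow mask and measure.

```bash
python3 - <<'E'
from h import *
np.set_printoptions(precision=1,suppress=True)
for n in("scene","side"):
    im=cv2.imread(f"pics/{n}0.png")[:,:,::-1].copy(); c=cam(n)
    hsv=cv2.cvtColor(im,cv2.COLOR_RGB2HSV)
    for p in ([(75,264),(90,290),(110,320)] if n=='scene' else [(312,99),(335,100),(355,118),(360,105)]): print(n,p,hsv[p[1],p[0]])
    m=cv2.inRange(hsv,np.array((24,190,60)),np.array((32,255,255)))
    if n=='scene': m[:250]=0;m[340:]=0;m[:,200:]=0
    else: m[:80]=0;m[145:]=0; m[:,:290]=0;m[:,380:]=0
    ct=big(m); a=cv2.approxPolyDP(cv2.convexHull(ct),2,True)[:,0]
    print(n,cv2.contourArea(ct),a.tolist()); print(onz(c,a,116)[:,:2])
    # offcuts: platform blobs
    hull=proj(c,[[0,0,0]])
    cv2.imwrite(f"pics/{n}0big.png",cv2.resize(im[80:270,225:380],None,fx=3.1,fy=3.1,interpolation=cv2.INTER_CUBIC)[:,:,::-1])
E
```

```text
scene (75, 264) [ 23 255 190]
scene (90, 290) [ 23 255 186]
scene (110, 320) [ 23 253 106]
scene 41.0 [[89, 283], [107, 314], [97, 301]]
[[ 525.3 -400.4]
 [ 607.4 -399.3]
 [ 570.9 -403.7]]
side (312, 99) [ 22 188 222]
side (335, 100) [ 22 188 209]
side (355, 118) [ 23 187 221]
side (360, 105) [ 23 183 216]Traceback (most recent call last):
  File "<stdin>", line 10, in <module>
  File "h.py", line 26, in big
    return max(cv2.findContours(m,cv2.RETR_EXTERNAL,cv2.CHAIN_APPROX_NONE)[0],key=cv2.contourArea)
ValueError: max() iterable argument is empty
```

```bash
sed -i 's/yel=((24,190,90),(34,255,255))/yel=((21,165,80),(32,255,255))/' h.py; python3 - <<'E'
from h import *
np.set_printoptions(precision=1,suppress=True)
for n in("scene","side"):
    im=cv2.imread(f"pics/{n}0.png")[:,:,::-1].copy(); c=cam(n)
    m=mask(im,*COL['yel'])
    if n=='scene': m[:250]=0;m[340:]=0;m[:,200:]=0
    else: m[:80]=0;m[145:]=0; m[:,:290]=0;m[:,380:]=0
    ct=big(m); a=cv2.approxPolyDP(cv2.convexHull(ct),1.5,True)[:,0]
    print(n,cv2.contourArea(ct),a.tolist()); print(onz(c,a,116)[:,:2])
E
```

```text
scene 403.5 [[74, 261], [77, 261], [89, 278], [118, 326], [119, 331], [115, 329], [100, 309]]
[[ 459.9 -405.5]
 [ 463.7 -400.2]
 [ 514.9 -395.6]
 [ 642.  -392.5]
 [ 652.1 -395.5]
 [ 644.1 -400.1]
 [ 589.9 -406.1]]
side 1062.0 [[310, 94], [362, 104], [358, 125], [309, 114]]
[[ 607.3 -397.6]
 [ 459.4 -403.8]
 [ 447.9 -311.3]
 [ 581.8 -310.2]]
```

Emit:
servo_tool(rows=[[0,0,0,10,-20,10,0],[0,0,1.6,22,-38,4,0],[0,0,1.6,22,-38,4,0],[0,0,1.6,23,-38,4,0],[0,0,1.6,23,-38,4,0],[0,0,1.6,23,-38,4,0],[0,0,1.6,23,-38,4,0],[0,0,1.6,23,-38,4,0],[0,0,1.6,23,-38,2,0],[0,0,1.6,23,-38,0,0],[0,0,1.6,23,-38,0,0],[0,0,1.6,23,-38,0,0],[0,0,1.6,23,-38,0,0],[0,0,1.6,23,-38,0,0],[0,0,1.2,23,-30,0,0],[0,0,0,0,0,0,0]])

```text
clock: 2.15
eef_pos: [520.6, -29.5, 244.7]
eef_rot: [3.142, -0.001, -3.113]
wrist_force: [-0.5, 0.2, -1.0]
finger_gap: 94.1
finger_force: 0.0
```

```bash
python3 - <<'E'
from h import *
import pickle
s=manip.read_state(); im=manip.camera('wrist'); pickle.dump(s,open('w1.pkl','wb')); cv2.imwrite('pics/w1.png',im[:,:,::-1]); print(s['clock'],s['eef_pos'],s['eef_rot'],s['joints'])
E
```

```text
2.15 [520.59246955 -29.51813689 244.67012552] [ 3.14150780e+00 -1.22519450e-03 -3.11265841e+00] [-1.26834650e-01  2.08217462e-01  1.54391373e+00 -1.07996534e-04
  1.39068499e+00 -1.72654576e+00]
```

View pics/w1.png

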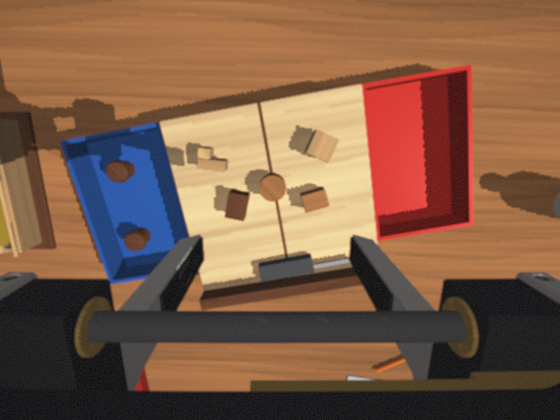

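The wrist view shows the platform corners at (160,123) and (363,85). The offcuts are: pale square (321,146), slug (273,187), brown (314,199), dark (237,205), L (211,160). The square's stock is at (286,266).

```bash
python3 - <<'E'
from h import *
import pickle
np.set_printoptions(precision=1,suppress=True)
s=pickle.load(open('w1.pkl','rb'));c=cam('wrist',s)
im=cv2.imread('pics/w1.png')[:,:,::-1].copy()
for k in('red','blue'):
    a=cv2.approxPolyDP(cv2.convexHull(big(mask(im,*COL[k]))),3,True)[:,0]; print(k,a.tolist());print(onz(c,a,48)[:,:2].tolist())
C=onz(c,[(160,123),(363,85)],60)[:,:2]; print('plat',C,np.linalg.norm(C[1]-C[0]))
y=(C[1]-C[0])/np.linalg.norm(C[1]-C[0]); x=np.array([y[1],-y[0]]); o=C.mean(0)+120*x; print('yaw',np.arctan2(x[1],x[0]),'o',o)
for n,p,z in [('pale',(321,146),84),('slug',(273,186),82),('brown',(314,198),80),('dark',(237,203),82),('L',(211,160),82),('sqa',(259,266),74),('sqb',(313,270),74),('sqfl',(260,264),74),('tip',(350,259),64)]:
    w=onz(c,[p],z)[0,:2]; print(n,w,(w-o)@x,(w-o)@y)
# cross-view height check: slug, pale from scene/wrist; board corners scene/side
print(tri(c,[(321,146),(273,187)],cam('scene'),[(60+485/2.6,120+147/2.6),(60+465/2.6,120+212/2.6)]))
print('board',tri(cam('scene'),[(75.5,262),(117,327)],cam('side'),[(362,104),(310,94)]))
E
```

```text
red [[465, 71], [467, 220], [380, 235], [414, 80]]
[[374.4907969332675, 187.14163090802788], [556.4249258144953, 223.9198051954009], [580.5194050508403, 110.26832846363997], [386.460847630104, 128.22572000002975]]
blue [[157, 125], [186, 234], [144, 276], [110, 281], [63, 145], [72, 140]]
[[446.3220222963773, -177.88565324975497], [586.2946510184547, -149.27233468430174], [650.1800543520451, -211.21477125162005], [659.4990300634852, -260.01234665109104], [473.12391897697626, -297.57990576466034], [466.752370742638, -285.31192924080733]]
plat [[ 444.  -169.5]
 [ 395.6   65.3]] 239.75774477878437
yaw 0.20300576315430272 o [537.3 -27.9]
pale [464.2  18.1] -62.3358224380257 59.859193735109756
slug [511.5 -34.4] -26.585199895884873 -1.1580062017269706
brown [525.   14.4] -3.580463285424214 43.96493015281962
dark [533.1 -76.4] -13.938928702093776 -46.644964515701716
L [ 483.4 -105.8] -68.52076091727425 -65.38173567888892
sqa [617.5 -49.8] 74.12914129907091 -37.57344440305391
sqb [621.2  19.7] 91.76959911890539 29.738195223417232
sqfl [614.7 -48.5] 71.6080240780023 -35.78596339987141
tip [609.1  68.7] 89.82395354823507 80.19547342998499
[[464.7  19.5  78.9   1.3]
 [513.6 -34.2  78.    0.4]]
board [[ 460.8 -404.8  113.9    3.1]
 [ 621.4 -403.4  100.8   27.8]]
```

Emit:
servo_tool(rows=[[0,0,0,1,-20,0,0],[0,0,0,1,-40,0,0],[0,0,0,1,-40,0,0],[0,0,0,1,-40,0,0],[0,0,0,1,-40,0,0],[0,0,0,1,-40,0,0],[0,0,0,1,-40,0,0],[0,0,0,1,-40,0,0],[0,0,0,1,-40,0,0],[0,0,0,1,-30,0,0],[0,0,0,0,0,0,0]])

```text
clock: 3.58
eef_pos: [529.9, -398.2, 244.8]
eef_rot: [3.141, -0.001, -3.112]
wrist_force: [0.8, -0.1, 0.4]
finger_gap: 94.1
finger_force: 0.0
```

```bash
python3 - <<'E'
from h import *
import pickle
s=manip.read_state(); im=manip.camera('wrist'); pickle.dump(s,open('w2.pkl','wb')); cv2.imwrite('pics/w2.png',im[:,:,::-1]); print(s['clock'],s['eef_pos'],s['eef_rot'],s['joints'])
m=mask(im,*COL['yel']); ct=big(m); a=cv2.approxPolyDP(cv2.convexHull(ct),1.5,True)[:,0]
print(cv2.contourArea(ct),a.tolist()); print(onz(cam('wrist',s),a,116)[:,:2])
E
```

```text
3.575 [ 529.85339704 -398.21105385  244.81608923] [ 3.14094713e+00 -6.70774548e-04 -3.11166703e+00] [-6.99753530e-01  5.40022610e-01  1.09510574e+00  3.40789560e-05
  1.50739462e+00 -2.30047744e+00]
927.0 [[276, 130], [278, 135], [276, 265], [271, 267], [269, 208], [270, 131]]
[[ 457.4419851  -401.36241319]
 [ 462.25563753 -399.21409904]
 [ 604.6729001  -397.14377736]
 [ 607.29887859 -402.71615969]
 [ 538.42289197 -406.52825157]
 [ 458.58523944 -407.34128261]]
```

View pics/w2.png

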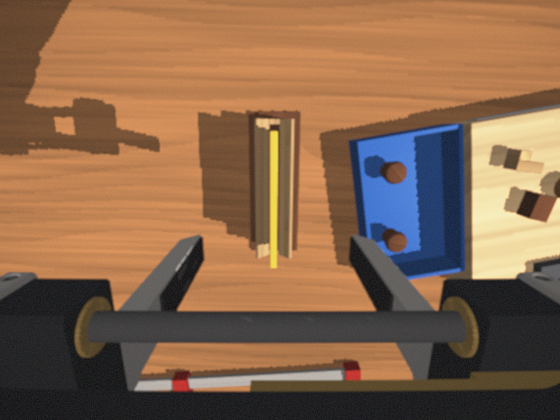

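The wrist view shows the yellow board edge from (273,130) to (274,266), sitting in the pale slot and lined up with the tool. I check its height before descending.

```bash
python3 - <<'E'
from h import *
import pickle
np.set_printoptions(precision=1,suppress=True)
w=cam('wrist',pickle.load(open('w2.pkl','rb')))
print(tri(w,[(273.5,130),(273.5,266.5)],cam('side'),[(362,104),(310,94)]), tri(w,[(273.5,130)],cam('scene'),[(75.5,261.5)]))
print(onz(w,[(250,112),(299,112)],6), onz(w,[(257,120),(261,258),(292,118),(292,258)],59))
E
```

```text
[[ 458.5 -403.7  116.1    1.9]
 [ 607.7 -399.9  114.2    0.5]] [[ 457.6 -403.9  108.7    0.1]]
[[ 435.7 -436.8    6. ]
 [ 433.8 -371.2    6. ]] [[ 447.  -424.    59. ]
 [ 622.6 -416.5   59. ]
 [ 443.6 -383.    59. ]
 [ 621.5 -375.4   59. ]]
```

Emit:
servo_tool(rows=[[0,0,0,1,-2,-10,0],[0,0,0,1,-2,-20,0],[0,0,0,0,0,-24,0],[0,0,0,0,0,-24,0],[0,0,0,0,0,-20,0],[0,0,0,0,0,0,0]])

```text
clock: 4.38
eef_pos: [531.8, -400.4, 145.8]
eef_rot: [3.14, -0.002, -3.109]
wrist_force: [0.4, -0.3, 0.1]
finger_gap: 94.0
finger_force: 0.0
```

Emit:
servo_tool(grip_force=30, rows=[[0,0,0,1,-1,-15,0],[0,0,0,0,-0.5,-20,0],[0,0,0,0,0,-20,0],[0,0,0,0,0,-19,0],[0,0,0,0,0,0,0.5],[0,0,0,0,0,0,0.8],[0,0,0,0,0,0,1],[0,0,0,0,0,0,1],[0,0,0,0,0,0,1],[0,0,0,0,0,0,1]])

```text
clock: 5.62
eef_pos: [533.1, -403.4, 73.6]
eef_rot: [-3.142, 0.0, -3.11]
wrist_force: [0.2, 0.4, -0.5]
finger_gap: 37.3
finger_force: 0.0
```

Emit:
servo_tool(grip_force=40, rows=[[0,0,0,0,0,0,1],[0,0,0,0,0,0,1],[0,0,0,0,0,0,1],[0,0,0,0,0,0,1],[0,0,0,0,0,0,1],[0,0,0,0,0,0,1]])

```text
clock: 6.38
eef_pos: [533.0, -403.4, 73.4]
eef_rot: [3.142, -0.0, -3.11]
wrist_force: [-1.2, 0.7, -0.4]
finger_gap: 8.1
finger_force: 40.0
```

Emit:
servo_tool(rows=[[0,0,0,0,0,8,1],[0,0,0,0,0,20,1],[0,0,0,0,0,25,1],[0,0,0,0,0,25,1],[0,0,0,0,0,25,1],[0,0,0,0,0,10,1],[0,0,1,-1,17,0,1],[0,0,1.3,-1,35,0,1],[0,0,1.5,-1,38,0,1],[0,0,1.5,-2,38,0,1],[0,0,1.5,-1,38,0,1],[0,0,1.5,-1,38,0,1],[0,0,1.5,-1,38,0,1],[0,0,0,-1,25,0,1],[0,0,0,0,0,0,1]])

```text
clock: 8.25
eef_pos: [524.0, -135.2, 186.8]
eef_rot: [-3.142, 0.0, -2.937]
wrist_force: [-1.1, -0.0, -0.6]
finger_gap: 7.7
finger_force: 40.0
```

```bash
python3 - <<'E'
from h import *
s=manip.read_state(); print(s['eef_pos'],s['eef_rot'],s['finger_gap'])
a=manip.camera('scene');b=manip.camera('side')
cv2.imwrite('pics/c3.png',np.hstack([cv2.resize(a[100:350,60:360],(400,333)),cv2.resize(b[70:300,200:400],(383,440))[:333]])[:,:,::-1])
m=mask(b,*COL['yel']); ct=big(m); q=cv2.approxPolyDP(cv2.convexHull(ct),2,True)[:,0]; print(q.tolist())
# expected lower corners / top corners of board
z=s['eef_pos'][2]-67.4; yaw=s['eef_rot'][2]; x=np.array([np.cos(yaw),np.sin(yaw),0])
P=[np.r_[s['eef_pos'][:2],z+h]+k*x*75 for h in(0,110) for k in(-1,1)]
print(proj(cam('side'),P).round(1).tolist(),proj(cam('scene'),P).round(1).tolist())
E
```

```text
[ 524.03188457 -135.21013881  186.7863359 ] [-3.14153085e+00  2.12028231e-04 -2.93735143e+00] 7.720210539593762
[[278, 122], [345, 127], [340, 161], [280, 155]]
[[278.5, 157.3], [340.8, 163.9], [278.4, 121.0], [345.9, 127.7]] [[225.3, 236.5], [177.5, 197.4], [219.9, 205.8], [168.3, 165.2]]
```

View pics/c3.png

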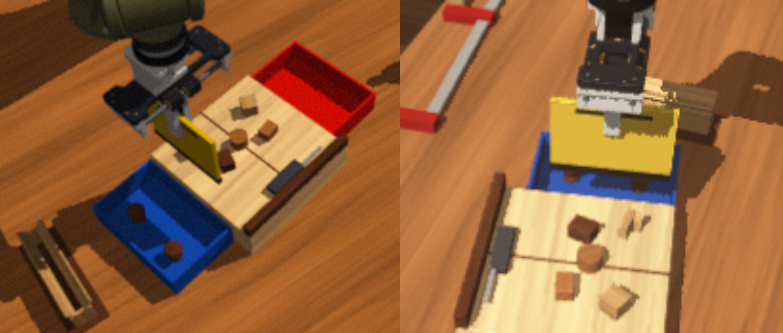

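The board is held level where the projection expects it, between the blue bin and the L offcut, so I lower it to the platform.

Emit:
servo_tool(rows=[[0,0,0,0,0,-12,1],[0,0,0,0,0,-18,1],[0,0,0,0,0,-15,1],[0,0,0,0,0,-8,1],[0,0,0,0,0,-4,1],[0,0,0,0,0,0,1]])

```text
clock: 9.1
eef_pos: [524.1, -136.5, 129.5]
eef_rot: [-3.142, 0.0, -2.939]
wrist_force: [-0.3, -0.4, -0.8]
finger_gap: 7.9
finger_force: 40.0
```

Emit:
servo_tool(rows=[[0,0,0,-1,5,0,1],[0,0,0,-2,9.8,0,1],[0,0,0,-2,9.8,0,1],[0,0,0,-2,9.8,0,1],[0,0,0,-2,9.8,0,1],[0,0,0,-2,9.8,0,1],[0,0,0,-2,9.8,0,1],[0,0,0,-2,9.8,0,1],[0,0,0,-2,9.8,0,1],[0,0,0,-2,9.8,0,1],[0,0,0,-2,9.8,0,1],[0,0,0,-2,9.8,0,1],[0,0,0,-2,9.8,0,1],[0,0,0,-2,9.8,0,1],[0,0,0,-2,9.8,0,1],[0,0,0,-1,5,0,1],[0,0,0,0,0,0,1]])

```text
clock: 11.22
eef_pos: [494.0, 11.2, 129.5]
eef_rot: [3.142, 0.0, -2.939]
wrist_force: [-0.3, 0.6, -1.2]
finger_gap: 8.1
finger_force: 40.0
```

```bash
python3 - <<'E'
from h import *
s=manip.read_state(); print(s['eef_pos'],s['eef_rot'],s['wrist_force'])
a=manip.camera('scene');b=manip.camera('side')
cv2.imwrite('pics/c4.png',np.hstack([cv2.resize(a[100:300,160:360],(400,400)),cv2.resize(b[150:350,200:400],(400,400))])[:,:,::-1])
E
```

```text
[494.0043587   11.15425125 129.46065349] [ 3.14150802e+00  2.07616581e-05 -2.93888434e+00] [-0.28625668  0.55894482 -1.18260002]
```

View pics/c4.png

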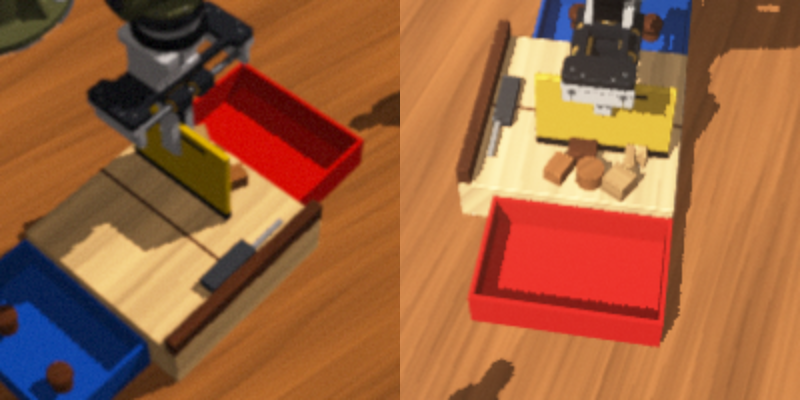

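All five offcuts are gathered in front of the board and lie within the red bin's span (side crop ~(590,170)). I continue over the edge.

Emit:
servo_tool(rows=[[0,0,0,-1,4,0,1],[0,0,0,-1.6,7.8,0,1],[0,0,0,-1.6,7.8,0,1],[0,0,0,-1.6,7.8,0,1],[0,0,0,-1.6,7.8,0,1],[0,0,0,-1.6,7.8,0,1],[0,0,0,-1.6,7.8,0,1],[0,0,0,-1.6,7.8,0,1],[0,0,0,-1.6,7.8,0,1],[0,0,0,-1.6,7.8,0,1],[0,0,0,-1.6,7.8,0,1],[0,0,0,-1.6,7.8,0,1],[0,0,0,-1.6,7.8,0,1],[0,0,0,0,0,0,1],[0,0,0,0,0,0,1]])

```text
clock: 13.2
eef_pos: [473.9, 108.4, 129.5]
eef_rot: [-3.142, 0.0, -2.939]
wrist_force: [0.2, -0.3, -1.3]
finger_gap: 7.7
finger_force: 40.0
```

```bash
python3 - <<'E'
from h import *
s=manip.read_state(); print(s['eef_pos'],s['eef_rot'],s['wrist_force'])
a=manip.camera('scene');b=manip.camera('side')
cv2.imwrite('pics/c5.png',np.hstack([cv2.resize(a[100:300,200:400],(400,400)),cv2.resize(b[150:350,200:400],(400,400))])[:,:,::-1])
E
```

```text
[473.85824907 108.3501224  129.46029027] [-3.14153075e+00  2.47625679e-05 -2.93930498e+00] [ 0.22901577 -0.32876816 -1.26420749]
```

View pics/c5.png

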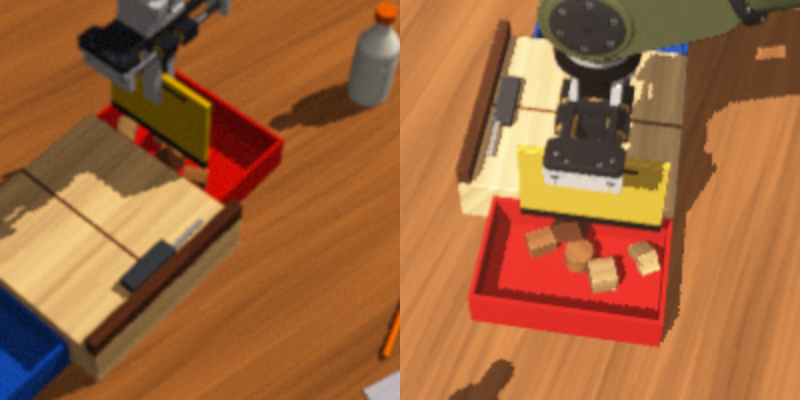

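Emit:
servo_tool(rows=[[0,0,0,0,0,10,1],[0,0,0,0,0,20,1],[0,0,0,0,0,20,1],[0,0,0,0,0,10,1],[0,0,0,2,-20,0,1],[0,0,-0.8,4,-38,0,1],[0,0,-0.8,5,-38,0,1],[0,0,-0.8,5,-38,0,1],[0,0,-0.8,5,-38,0,1],[0,0,-0.8,5,-38,0,1],[0,0,-0.8,5,-38,0,1],[0,0,-0.8,5,-38,0,1],[0,0,-0.8,5,-38,0,1],[0,0,-0.8,5,-38,0,1],[0,0,-0.8,5,-38,0,1],[0,0,-0.8,5,-38,0,1],[0,0,-0.8,4,-38,0,1],[0,0,-0.2,4,-35,0,1],[0,0,0,0,0,0,1]])

```text
clock: 15.68
eef_pos: [537.2, -404.5, 188.4]
eef_rot: [3.141, -0.001, -3.113]
wrist_force: [0.2, 0.9, -1.3]
finger_gap: 7.6
finger_force: 40.0
```

```bash
python3 - <<'E'
from h import *
s=manip.read_state(); print(s['eef_pos'],s['eef_rot'],s['joints'])
a=manip.camera('scene');b=manip.camera('side')
cv2.imwrite('pics/c6.png',np.hstack([cv2.resize(a[110:230,220:360],(400,343)),cv2.resize(b[230:350,220:360],(400,343))])[:,:,::-1])
# board check in scene+side against expected corners
z=s['eef_pos'][2]-67.4; yaw=s['eef_rot'][2]; x=np.array([np.cos(yaw),np.sin(yaw),0])
P=[np.r_[s['eef_pos'][:2],z+h]+k*x*75 for h in(0,110) for k in(-1,1)]
for n,im in(('side',b),('scene',a)):
    m=mask(im,*COL['yel']); q=cv2.approxPolyDP(cv2.convexHull(big(m)),2,True)[:,0]; print(n,q.tolist(),proj(cam(n),P).round(1).tolist())
E
```

```text
[ 537.16847112 -404.46033298  188.42781917] [ 3.14096206e+00 -9.91851672e-04 -3.11276227e+00] [-6.99766910e-01  5.92952035e-01  1.14302082e+00 -1.92489169e-04
  1.40677970e+00 -2.29936177e+00]
side [[311, 57], [366, 66], [361, 98], [310, 89]] [[309.0, 91.2], [361.5, 101.7], [310.9, 56.1], [367.2, 66.4]]
scene [[63, 253], [85, 278], [104, 313], [84, 291]] [[105.9, 315.7], [73.1, 260.9], [87.2, 290.6], [53.3, 232.3]]
```

View pics/c6.png

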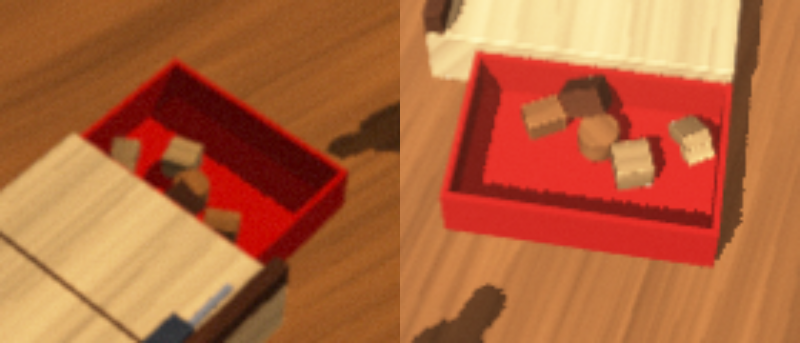

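All five offcuts lie in the red bin, and the board hangs above the slot where expected. Next I align it and lower it in.

Emit:
servo_tool(rows=[[0,0,0.15,-2,0.6,0,1],[0,0,0,-2,0.5,0,1],[0,0,0,0,0,-15,1],[0,0,0,0,0,-18,1],[0,0,0,0,0,-12,1],[0,0,0,0,0,-5,1],[0,0,0,0,0,0,1]])

```text
clock: 16.65
eef_pos: [533.8, -401.5, 139.2]
eef_rot: [3.141, -0.0, -3.108]
wrist_force: [0.3, -0.6, -1.2]
finger_gap: 8.0
finger_force: 40.0
```

Emit:
servo_tool(rows=[[0,0,0,-0.6,-1.5,0,1],[0,0,0,0,0,-8,1],[0,0,0,0,0,-10,1],[0,0,0,0,0,-10,1],[0,0,0,0,0,-10,1],[0,0,0,0,0,-7,1],[0,0,0,0,0,0,1]])

```text
clock: 17.52
eef_pos: [533.1, -402.8, 93.8]
eef_rot: [3.141, -0.001, -3.108]
wrist_force: [-0.9, 0.4, -0.4]
finger_gap: 7.8
finger_force: 40.0
```

Bottom edge is now about z=26, inside the slot and with no contact force.

Emit:
servo_tool(rows=[[0,0,0,0,0,-6,1],[0,0,0,0,0,-6,1],[0,0,0,0,0,-5,1],[0,0,0,0,0,-2,1],[0,0,0,0,0,0,1]])

```text
clock: 18.15
eef_pos: [533.2, -403.0, 75.4]
eef_rot: [3.142, -0.0, -3.108]
wrist_force: [0.4, 0.7, -0.9]
finger_gap: 7.8
finger_force: 40.0
```

Emit:
servo_tool(rows=[[0,0,0,0,0,-1,1],[0,0,0,0,0,0,0.8],[0,0,0,0,0,0,0.6],[0,0,0,0,0,0,0.3],[0,0,0,0,0,0,0],[0,0,0,0,0,0,0],[0,0,0,0,0,0,0],[0,0,0,0,0,0,0],[0,0,0,0,0,0,0],[0,0,0,0,0,0,0]])

```text
clock: 19.4
eef_pos: [533.2, -403.0, 74.5]
eef_rot: [-3.142, -0.0, -3.108]
wrist_force: [-0.6, 0.4, 0.0]
finger_gap: 93.0
finger_force: 0.0
```

Emit:
servo_tool(rows=[[0,0,0,0,0,10,0],[0,0,0,0,0,25,0],[0,0,0,0,0,35,0],[0,0,0,0,0,40,0],[0,0,0,0,0,40,0],[0,0,0,0,0,20,0],[0,0,0,0,0,0,0],[0,0,0,0,0,0,0]])

```text
clock: 20.4
eef_pos: [533.0, -402.8, 243.4]
eef_rot: [3.141, -0.001, -3.108]
wrist_force: [-0.1, -0.2, -0.3]
finger_gap: 94.3
finger_force: 0.0
```

```bash
python3 - <<'E'
from h import *
np.set_printoptions(precision=1,suppress=True)
s=manip.read_state(); print(s['clock'],s['eef_pos'],s['finger_gap'])
im=manip.camera('wrist'); b=manip.camera('side')
w=cv2.approxPolyDP(cv2.convexHull(big(mask(im,*COL['yel']))),1.5,True)[:,0]; print(w.tolist(),onz(cam('wrist',s),w,116)[:,:2])
q=cv2.approxPolyDP(cv2.convexHull(big(mask(b,*COL['yel']))),2,True)[:,0]; print(q.tolist(), 'initial [310,94],[362,104],[358,125],[309,114]')
E
```

```text
20.4 [ 533.  -402.8  243.4] 94.26445353565079
[[279, 128], [279, 264], [273, 265], [272, 129]] [[ 458.5 -403.2]
 [ 605.7 -398.1]
 [ 607.1 -404.8]
 [ 459.7 -410.2]]
[[310, 94], [362, 103], [358, 125], [309, 114]] initial [310,94],[362,104],[358,125],[309,114]
```

The board's side-view corners match its starting ones to within a pixel, so it is back in the slot at the same height and upright. The robot is clear of everything, so I hand in.

```bash
python3 -c "
from cell import manip
print(manip.sign_off())"
```

```text
the job is handed in; nothing more can be done
None
```

I swept all five offcuts into the red bin and stood the board back in the holder's slot. The robot is clear of everything, and I handed the job in at about 20 s of the 61 s allowed; the sign-off gave no verdict.

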